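# Lock the cake-slicing guide at its thinnest slice

### The arm

A 6-joint arm with a two-finger parallel gripper is mounted at the origin on a cart in front of the work surface, level with it; the furniture and walls round the work are solid. World frame = base frame: x ahead of the robot, y to its left, z up, the work surface at z = 0. Lengths are in m, angles in rad, forces in N, time in s.
With the tool pointing down it reaches from about 0.3 to 0.825 m from the base axis. Payload 5.4 kg.
Tool frame: the origin (TCP) lies at the very end of the fingers, on their centre line; the grasp point (between the pads) lies bot.pinch_z behind it (bot.pinch_z is the distance from the TCP to the grasp point, in m); x points along the fingers, y is the direction in which the jaws open and shut, and the axes are right-handed (so a half turn about x gives the same grasp; the last joint's range is limited). The gripper opens to 92 mm and grips with 3 to 60 N. Pads are 20 mm wide; open, the fingers measure 128 mm over their backs; the gripper's body (75 mm by 189 mm) begins 69 mm behind the grasp point.
Start: joints at [1.004, 0.158, 1.597, -0, 1.386, -0.21], TCP at [0.201, 0.539, 0.215] pointing down, gripper open.
Joint ranges: [-2.91, 2.91], [-0.94, 2.29], [0.18, 2.7], [-1.29, 4.43], [0.17, 2.64], [-3, 3]. Speed limits (rad/s): [2.57, 2.57, 3.14, 3.14, 3.14, 3.14].

### API

Orientations are given as [roll, pitch, yaw] about the fixed x, y, z axes, in that order (R = Rz(yaw) Ry(pitch) Rx(roll)).
In Python, from station import bot gives the robot as it stands.
- The arm moves only by the tool send_rows, never from a script. Its argument "deltas" is a list of rows, each an object with "delta_pos": the shift along the tool's x, y, z in mm, a list of three; "yaw": the turn about the tool's x in rad. A call has 1 to 10 rows; each row is the pose to reach, as a shift and turn from the pose commanded when the call began, along the tool's axes at that moment; what a row does not reach only later rows make up. A row lasts 1/12 s, in which the tool goes at most 41.7 mm and 7.16 degrees, less where a joint would pass 70% of its speed; a pose out of reach is approached as far as the arm can. A call with a gripper value outside its range is refused whole. "gripper" is the finger opening in mm, from 0 to 91.9, set as the call begins (left out, the last holds). The fingers move at their own pace and stop on an object; "newtons" is the grip in N (left out, the last holds). Time passes only in rows, so rows that repeat a pose let the fingers close. It gives the time, the measured TCP pose, the force and the opening at its end, in the units of the state.
- bot.get_obs(): the state, without advancing time (a new reading comes with each control period).
- bot.snapshot(name): name is "scene" or "top" or "wrist"; returns a dict with "frame" (384x512x3 uint8, red, green, blue), "fov_y" (degrees; the focal length in pixels is half the picture's height over the tangent of half this angle, whatever the lens; pixels are square), "cx", "cy" (the principal point, pixels), "view" (4x4, takes a point from world to camera coordinates); the wrist camera has in their place "T_tool_cam" (4x4, takes a point from camera to tool coordinates, whose origin is the TCP and whose axes are the tool frame's). Camera axes: x right, y down, z forward; pixel columns grow to the right and rows downward; lengths in m; the calibration is good to about 2 mm. A picture is of the moment at which its call begins: read the wrist's pose just before it. There is no depth.
- bot.finish_job(): hands the job in, once; it reports no verdict.
Trained networks look in a picture, given as the dict that the camera call returned (one of the last four; its "shot" number tells which), for a name from the list of things; names that differ only in an ending like _2 or _b are one class to them, and where a whole thing is asked for, a point or a joint stands for the part that bears it (a point fixed in the world has none). Each returns a list of dicts, best first, with "p" (0 to 1); they miss things now and then, are a little off and sometimes report something else, mostly with a low value. They report only what shows in the picture. A call takes as long as a camera call.
- bot.silhouettes(picture, label): "mask" (384x512 bool, what is visible of it) and "centre" ([column, row] in pixels, amid what is visible of it).
- bot.mark_of(picture, label): "centre" ([column, row] in pixels: a listed point, or the origin of a listed thing).
The state is a dict: "time": time; "joint_positions": joint angles; "qvel": joint speeds; "joint_efforts": joint torques, N m; "eef_pos": TCP position; "eef_rot": TCP orientation; "ft_force": force on the tool from outside, world axes, zero at the start; "torque": the same for the moment, N m; "gripper_width": finger opening in m.
Only numpy, scipy, OpenCV 4.12 (cv2) and the standard library are available. Lean on these libraries where they do the work, as an engineer would, in place of code of your own. Each camera call takes 0.05 s, during which the arm holds its last target.

### The job

Set the loaf-cake slicing guide on the worktop to its thinnest slice: press the red sprung release bar right down, keep it down while you push the upright end stop by its black-padded lug all the way up towards the knife posts, then let the bar spring up so that the stop is locked there. Use fingertips only: push the lug without pinching it, and leave the cake ring, the piping nozzle and the spice jar where they stand.

Things in the scene. Friction and masses are not known exactly. Their poses are not given: they have to be found in the camera images.
- slicing_guide: Slicing guide, fixed: light wooden board 128 x 340 mm, top 24 mm above the worktop, aluminium channel along its front (top 30 mm). Origin: under its centre, on the worktop. -x points to its front (robot's side, red bar), +y along its length is the way to push the end stop, z up. Thin steel knife posts, tops at 100 mm, stand in pairs at local y = 16, x = -40 and 66 mm.
- release_bar (a joint): How far the red bar is pressed straight down (m): 0 up, 0.010 fully down. Spring: 3.5 N starts it, 7 N holds it down. It carries an index pin that stands in the way of the end stop's toothed strip; pressed more than 0.005 the pin is clear (press 0.007 to 0.010 to be sure). Let go under a tooth it stays near 0.005, at a notch it returns to 0.
- bar_top (a point): Centre of the red release bar's top face. The bar is 26 mm wide (guide's x), 135 mm long (guide's y), 8 mm thick, level, top 60 mm above the worktop when up. It lies along the guide's front and passes under the end stop's lug, which overhangs it. Except for the end stop, nothing within 25 mm of it is higher than 50 mm.
- end_stop (a joint): How far the end stop has slid along the guide's +y (m), 0 to 0.081 (end of travel); about 1.5 N friction, stays where left. Bar up: free from 0 to 0.030, where a tooth meets the pin and blocks it; locks in notches at 0.054 (thick slices) and 0.080 (thinnest), each with up to 2 mm play either way. Bar held down: slides all the way.
- lug (a point): Centre of the end stop's push lug, an upright ear over the red bar: 52 mm wide (guide's x), 65 to 99 mm above the worktop, 15 mm thick (guide's y) over its two black rubber pads (34 x 30 mm, one each face); the face to push lies 7.5 mm from this point towards the guide's -y. Behind it the stop is an upright plate 8 mm thick, top at 94 mm.
- cake_ring: Steel cake ring, 61 mm across, 45 mm high, standing loose on the board beyond the knife posts. Origin: centre of its underside.
- piping_nozzle: Steel piping nozzle, a cone 26 mm across and 46 mm high, standing loose on the worktop in front of the guide. Origin: centre of its underside.
- jar: Spice jar with a dark cap, 41 mm across, 105 mm high, standing loose behind the guide. Origin: centre of its underside.

How it is judged:
By the outcome, as a careful person would: the job done as asked, in the order asked, and still so for the second after the job is handed in, with the robot touching nothing.
It also fails if it takes over 35 s, if anything falls off the work surface, if the arm or the gripper's body presses on something with over 40 N, if the wrist force passes 120 N, or if a joint passes its speed limit or range.

## Working session

There is one attempt and no reset: what is moved stays moved. The work goes in short steps, Python scripts to look and compute and a tool call to move; the robot and the scene stay as the last step left them, time stands still between calls to the robot, and variables do not carry over. Pictures are saved under pics/ and viewed, and the job is handed in when it is done.

Besides the shell and the picture viewer there is one more tool, called after ">>>" by a JSON object that holds its "api" and its "payload". send_rows: Moves the arm, as the interface text tells. Its arguments: {"type":"object","properties":{"deltas":{"type":"array"},"gripper":{"type":"number"},"newtons":{"type":"number"}},"required":["deltas"]}

```bash
mkdir -p pics; ls; python3 - <<'E'
from station import bot
import cv2
print(bot.get_obs(), bot.pinch_z)
for n in ["scene","top","wrist"]:
    p=bot.snapshot(n); cv2.imwrite(f"pics/{n}0.png",p["frame"][:,:,::-1])
    print(n,{k:v for k,v in p.items() if k!="frame"})
    for l in ["slicing_guide","bar_top","lug","cake_ring","piping_nozzle","jar"]:
        print(l,[(round(d["p"],2),[round(c) for c in d["centre"]]) for d in bot.mark_of(p,l)][:2])
E
```

```text
pics
{'time': 0.0, 'joint_positions': array([ 1.00393847e+00,  1.59059891e-01,  1.59820659e+00, -1.07276541e-05,
        1.38620454e+00, -2.10104784e-01]), 'qvel': array([ 0.00212919,  0.00064947,  0.00135796, -0.00120661, -0.00072398,
       -0.00037701]), 'joint_efforts': array([-5.22310766e-04, -3.85564077e+01, -3.22107768e+01,  7.00452039e-02,
        3.78309970e-02, -1.52875477e-04]), 'eef_pos': array([0.20049379, 0.53825   , 0.21362568]), 'eef_rot': array([-1.77528903,  1.56891792, -2.13204012]), 'ft_force': array([-0.11014258,  0.36608874,  0.51062425]), 'torque': array([ 0.01151167, -0.0618374 , -0.04680833]), 'gripper_width': 0.09147317802779373} 0.0187
scene {'fov_y': 48.428572935466946, 'cx': 256.0948952742775, 'cy': 186.1621062611427, 'view': array([[ 0.79969481, -0.60015125, -0.01751231, -0.41023013],
       [-0.28461372, -0.35323986, -0.89118833,  0.26354996],
       [ 0.52866175,  0.71766293, -0.45329536,  0.53445304],
       [ 0.        ,  0.        ,  0.        ,  1.        ]]), 'shot': 1}
slicing_guide [(0.62, [286, 245])]
bar_top [(0.97, [300, 254])]
lug [(0.68, [2
[... 477 characters left out ...]
_guide [(0.69, [292, 179]), (0.53, [338, 202])]
bar_top [(0.81, [338, 198])]
lug [(0.78, [341, 198])]
cake_ring [(0.67, [261, 188])]
piping_nozzle [(0.39, [284, 233])]
jar []
wrist {'fov_y': 63.464771367305865, 'cx': 256.7922864665245, 'cy': 187.83490786854895, 'T_tool_cam': array([[ 2.72435200e-04, -2.94359490e-01,  9.55694730e-01,
        -1.70459256e-01],
       [ 9.99999780e-01, -4.98354757e-04, -4.38561163e-04,
        -1.60929432e-04],
       [ 6.05369655e-04,  9.55694639e-01,  2.94359289e-01,
        -8.28364889e-02],
       [ 0.00000000e+00,  0.00000000e+00,  0.00000000e+00,
         1.00000000e+00]]), 'shot': 3}
slicing_guide []
bar_top []
lug []
cake_ring []
piping_nozzle []
jar []
```

```bash
python3 - <<'E'
import cv2
a=cv2.imread("pics/scene0.png")[150:320,150:400]; cv2.imwrite("pics/s0c.png",cv2.resize(a,None,fx=3,fy=3,interpolation=2))
a=cv2.imread("pics/top0.png")[110:270,200:440]; cv2.imwrite("pics/t0c.png",cv2.resize(a,None,fx=3.3,fy=3.3,interpolation=2))
E
```

```text
(no output)
```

View pics/s0c.png

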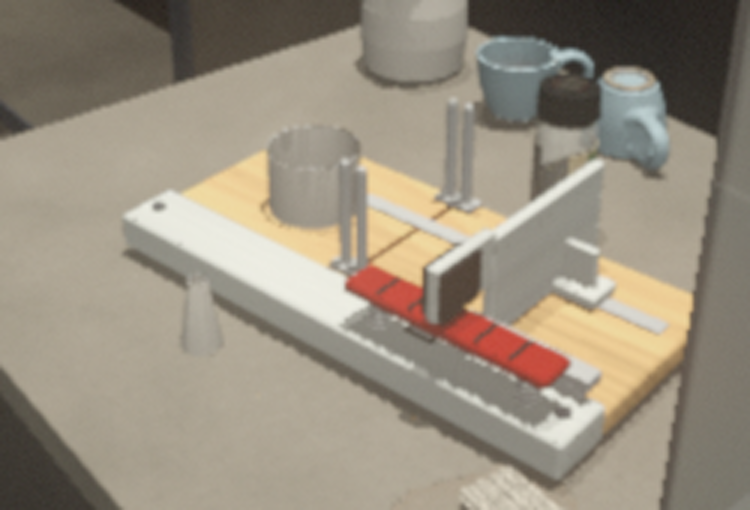

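View pics/t0c.png

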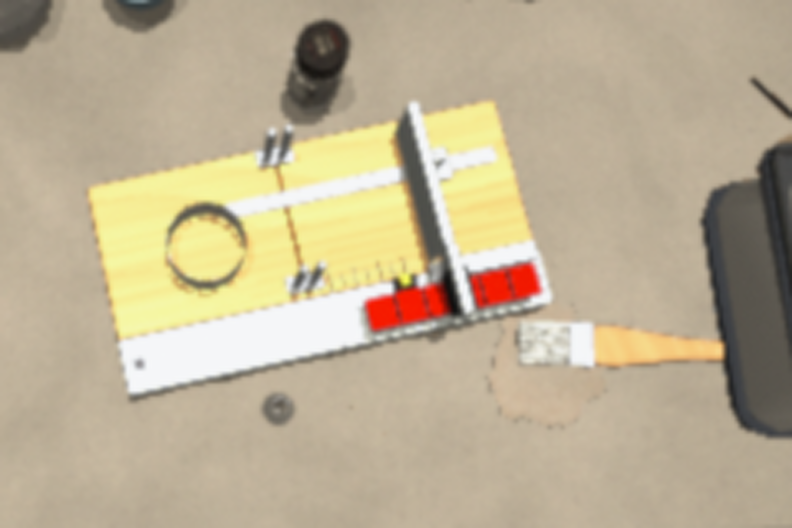

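View pics/top0.png

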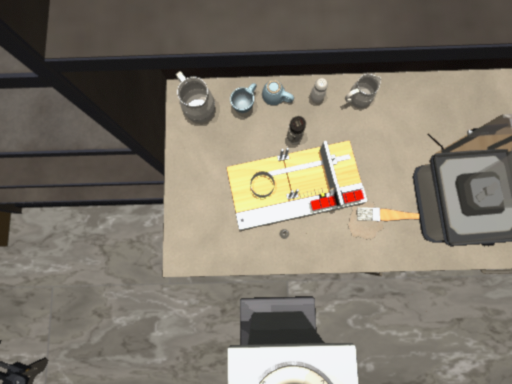

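View pics/scene0.png

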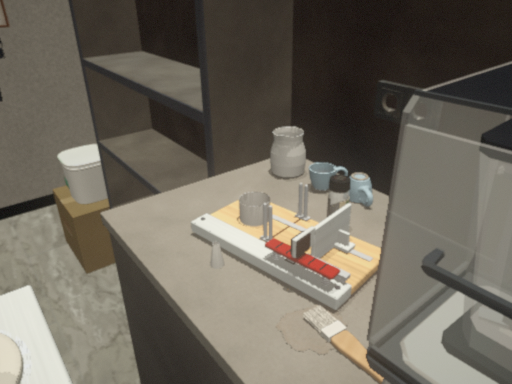

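The guide lies left of the oven, turned about 10°. The lug (scene ≈(302,246)) sits about mid-bar, with free red bar on its right (-y) side. I'll fit the guide pose next.

```bash
cat > h.py <<'E'
import numpy as np, cv2
def ray(p,uv):
    f=192/np.tan(np.radians(p["fov_y"])/2); V=p["view"]; R=V[:3,:3]; t=V[:3,3]
    d=np.array([(uv[0]-p["cx"])/f,(uv[1]-p["cy"])/f,1.]); return -R.T@t, R.T@d
def atz(p,uv,z):
    c,d=ray(p,uv); return c+d*(z-c[2])/d[2]
def proj(p,X):
    f=192/np.tan(np.radians(p["fov_y"])/2); q=p["view"][:3,:3]@X+p["view"][:3,3]
    return np.array([p["cx"]+f*q[0]/q[2],p["cy"]+f*q[1]/q[2]])
E
python3 - <<'E'
from station import bot
from h import *
for n in ["scene","top"]:
    p=bot.snapshot(n); print(n)
    if n=="top":
        for nm,uv,z in [("backleft",(90/3.3+200,187/3.3+110),.024),("backright",(493/3.3+200,101/3.3+110),.024),("frontleft",(130/3.3+200,396/3.3+110),.0),("fl30",(119/3.3+200,340/3.3+110),.03)]:
            print(nm,atz(p,uv,z))
    hsv=cv2.cvtColor(p["frame"],cv2.COLOR_RGB2HSV)
    m=((hsv[...,0]<8)|(hsv[...,0]>172))&(hsv[...,1]>170)&(hsv[...,2]>90)
    m=m.astype(np.uint8); pts=cv2.findNonZero(m)
    r=cv2.minAreaRect(pts); b=cv2.boxPoints(r); print(r)
    for q in b: print("redcorner",q,atz(p,q,.06))
    for l,z in [("bar_top",.06),("lug",.082),("slicing_guide",0),("jar",0),("cake_ring",.024),("piping_nozzle",0)]:
        for d in bot.mark_of(p,l)[:1]: print(l,d["p"],atz(p,d["centre"],z))
    for l in ["lug","end_stop"]:
        for d in bot.silhouettes(p,l)[:1]: print("sil",l,d["p"],d["centre"],d["mask"].sum())
E
```

```text
scene
((309.10003662109375, 260.8000183105469), (59.03219223022461, 9.391485214233398), 26.56505012512207)
redcorner [280.60004 251.80003] [ 0.48852745 -0.1006438   0.06      ]
redcorner [284.80005 243.40001] [ 0.50927849 -0.08670716  0.06      ]
redcorner [337.60004 269.8    ] [ 0.52680665 -0.18992326  0.06      ]
redcorner [333.40002 278.2    ] [ 0.50741882 -0.19986624  0.06      ]
bar_top 0.87 [ 0.50313967 -0.12767475  0.06      ]
lug 0.96 [ 0.50773407 -0.13033646  0.082     ]
slicing_guide 0.74 [ 0.56157552 -0.02568694  0.        ]
jar 0.59 [ 0.69081613 -0.03951946  0.        ]
cake_ring 0.87 [0.55190065 0.06018635 0.024     ]
piping_nozzle 0.51 [0.42895697 0.00738581 0.        ]
sil lug 0.6 [328.2, 239.6] 2064
sil end_stop 0.73 [330.9, 236.1] 2048
top
backleft [0.60912577 0.15213281 0.024     ]
backright [ 0.67174077 -0.17682577  0.024     ]
frontleft [0.44193054 0.12402502 0.        ]
fl30 [0.48378081 0.13012057 0.03      ]
((336.5331726074219, 199.1512451171875), (10.0056734085083, 51.95802688598633), 77.6192398071289)
redcorner [310.0857  199.83485] [ 0.50861274 -0.05795912  0.06      ]
redcorner [360.8354  188.69466] [ 0.53346198 -0.1866216   0.06      ]
redcorner [362.98065 198.46764] [ 0.50850969 -0.19002934  0.06      ]
redcorner [312.23096 209.60783] [ 0.48386977 -0.06200686  0.06      ]
bar_top 0.94 [ 0.50738903 -0.12538932  0.06      ]
lug 0.8 [ 0.50733749 -0.13066866  0.082     ]
slicing_guide 0.68 [ 0.56899751 -0.0180792   0.        ]
jar 0.84 [ 0.69703432 -0.03155838  0.        ]
cake_ring 0.63 [0.55312139 0.06274953 0.024     ]
piping_nozzle 0.54 [0.43154323 0.00542561 0.        ]
sil lug 0.7 [334.5, 180.2] 760
sil end_stop 0.79 [330.4, 177.1] 792
```

```bash
python3 - <<'E'
from station import bot
from h import *
from scipy.spatial.transform import Rotation as R
o=bot.get_obs(); T=R.from_euler("xyz",o["eef_rot"]).as_matrix(); print(T.round(3), o["time"],o["eef_pos"])
yaw=.19; lx=np.array([np.cos(yaw),np.sin(yaw),0]); ly=np.array([-np.sin(yaw),np.cos(yaw),0]); dn=np.array([0,0,-1.])
for sgn in (1,-1):
    y=sgn*lx; G=np.c_[dn,y,np.cross(dn,y)]
    print("toolz.guide y",G[:,2]@ly, "rotvec in tool", R.from_matrix(T.T@G).as_rotvec())
tgt=np.array([.5158,-.162,.20]); print("delta tool mm",T.T@(tgt-o["eef_pos"])*1000)
s,t=bot.snapshot("scene"),bot.snapshot("top")
print("cam",ray(s,(0,0))[0],ray(t,(0,0))[0])
# oven lip candidates at several heights
for uv in [(415,170),(418,237),(440,155),(440,243)]:
    for z in (0,.1,.2,.3): 
        X=atz(t,uv,z); print(uv,z,X.round(3),proj(s,X).round())
E
```

```text
[[-0.     0.349  0.937]
 [-0.     0.937 -0.349]
 [-1.    -0.    -0.   ]] 1.95 [0.20083814 0.53875565 0.21458989]
toolz.guide y -1.0 rotvec in tool [1.02404354e+00 1.66608954e-05 5.92588862e-05]
toolz.guide y 1.0 rotvec in tool [-2.11754911e+00 -6.88679710e-05  1.93625316e-05]
delta tool mm [  14.61368246 -546.6371202   539.85796246]
cam [ 0.12052396 -0.53666091  0.46995365] [0.37990365 0.06830578 0.92779614]
(415, 170) 0 [ 0.591 -0.354  0.   ] [454. 345.]
(415, 170) 0.1 [ 0.569 -0.309  0.1  ] [427. 277.]
(415, 170) 0.2 [ 0.546 -0.263  0.2  ] [398. 204.]
(415, 170) 0.3 [ 0.523 -0.217  0.3  ] [366. 124.]
(418, 237) 0 [ 0.412 -0.343  0.   ] [361. 412.]
(418, 237) 0.1 [ 0.408 -0.299  0.1  ] [338. 329.]
(418, 237) 0.2 [ 0.405 -0.254  0.2  ] [312. 240.]
(418, 237) 0.3 [ 0.401 -0.21   0.3  ] [285. 145.]
(440, 155) 0 [ 0.631 -0.426  0.   ] [522. 364.]
(440, 155) 0.1 [ 0.604 -0.373  0.1  ] [489. 292.]
(440, 155) 0.2 [ 0.577 -0.319  0.2  ] [453. 214.]
(440, 155) 0.3 [ 0.55  -0.266  0.3  ] [414. 129.]
(440, 243) 0 [ 0.395 -0.398  0.   ] [391. 459.]
(440, 243) 0.1 [ 0.393 -0.348  0.1  ] [362. 363.]
(440, 243) 0.2 [ 0.392 -0.298  0.2  ] [332. 263.]
(440, 243) 0.3 [ 0.39  -0.247  0.3  ] [301. 159.]
```

```bash
python3 - <<'E'
from station import bot
from h import *
s,t=bot.snapshot("scene"),bot.snapshot("top")
for z in (0,.03,.06):
    X=atz(s,(378,357),z); print(z,X)
    for h in (0,.1,.2,.3,.35): print(h,proj(s,np.r_[X[:2],h]).round(),proj(t,np.r_[X[:2],h]).round())
cv2.imwrite("pics/sr.png",cv2.resize(s["frame"][60:,340:,::-1],None,fx=1.8,fy=1.8))
cv2.imwrite("pics/tr.png",cv2.resize(t["frame"][100:270,380:,::-1],None,fx=3,fy=3))
E
```

```text
0 [ 4.91406876e-01 -3.03127576e-01 -5.55111512e-17]
0 [378. 357.] [400. 207.]
0.1 [387. 300.] [416. 202.]
0.2 [398. 232.] [437. 195.]
0.3 [411. 151.] [464. 186.]
0.35 [418. 103.] [481. 180.]
0.03 [ 0.46773116 -0.31803543  0.03      ]
0 [375. 373.] [406. 216.]
0.1 [385. 315.] [424. 211.]
0.2 [396. 246.] [446. 206.]
0.3 [409. 161.] [474. 198.]
0.35 [417. 111.] [492. 194.]
0.06 [ 0.44405545 -0.33294328  0.06      ]
0 [373. 391.] [413. 225.]
0.1 [382. 332.] [431. 221.]
0.2 [393. 260.] [454. 217.]
0.3 [407. 173.] [485. 211.]
0.35 [415. 121.] [504. 208.]
```

View pics/sr.png

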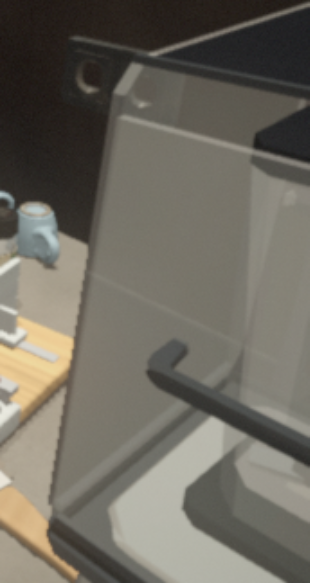

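View pics/tr.png

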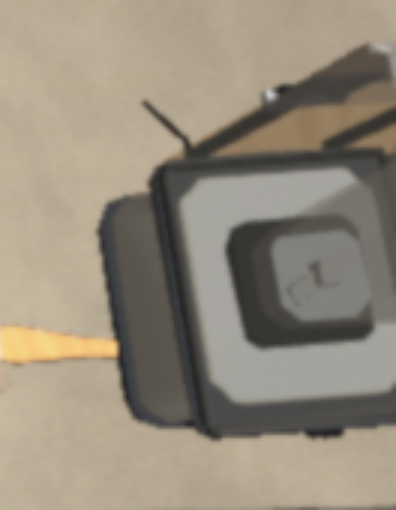

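>>> {"api": "send_rows", "payload": {"deltas": [{"delta_pos": [0, -20, 20], "yaw": 0.05}, {"delta_pos": [0, -46, 46], "yaw": 0.15}, {"delta_pos": [0, -73, 73], "yaw": 0.25}, {"delta_pos": [0, -100, 100], "yaw": 0.35}, {"delta_pos": [0, -127, 127], "yaw": 0.45}, {"delta_pos": [0, -154, 154], "yaw": 0.55}, {"delta_pos": [0, -181, 181], "yaw": 0.65}, {"delta_pos": [0, -208, 208], "yaw": 0.75}, {"delta_pos": [0, -230, 230], "yaw": 0.85}, {"delta_pos": [0, -245, 245], "yaw": 0.924}], "gripper": 0}}

```text
time: 2.98
eef_pos: [0.3458, 0.2213, 0.2149]
eef_rot: [0.963, 1.57, -0.325]
ft_force: [-0.3, -0.8, -0.2]
gripper_width: 0.0274
```

```bash
cat > d.py <<'E'
import sys
from station import bot
from h import *
from scipy.spatial.transform import Rotation as R
def rep(tgt):
    o=bot.get_obs(); T=R.from_euler("xyz",o["eef_rot"]).as_matrix()
    yaw=.19; lx=np.array([np.cos(yaw),np.sin(yaw),0]); ly=np.array([-np.sin(yaw),np.cos(yaw),0]); dn=np.array([0,0,-1.])
    G=np.c_[dn,lx,np.cross(dn,lx)]
    B=np.array([.5086,-.1242,.06]); d=o["eef_pos"]-B
    print("t",o["time"],"pos",o["eef_pos"].round(4),"local x,s",(d@lx*1000).round(1),(d@ly*1000).round(1),"F",(o["ft_force"]).round(1),"w",o["gripper_width"],"q",o["joint_positions"].round(2))
    print("rot",R.from_matrix(T.T@G).as_rotvec().round(3),"delta mm",(T.T@(np.array(tgt)-o["eef_pos"])*1000).round(1))
if __name__=="__main__": rep([float(v) for v in sys.argv[1:4]])
E
python3 d.py .5158 -.162 .16
```

```text
t 2.9833 pos [0.3458 0.2213 0.2149] local x,s -94.7 370.0 F [-0.3 -0.8 -0.2] w 0.027388480959308834 q [ 0.27 -0.3   2.03 -0.    1.41 -0.01]
rot [ 0.093  0.001 -0.001] delta mm [ 55.2  56.1 415.5]
```

>>> {"api": "send_rows", "payload": {"deltas": [{"delta_pos": [0, 6, 35], "yaw": 0.05}, {"delta_pos": [0, 12, 75], "yaw": 0.1}, {"delta_pos": [0, 17, 115], "yaw": 0.1}, {"delta_pos": [0, 22, 155], "yaw": 0.1}, {"delta_pos": [0, 27, 195], "yaw": 0.1}, {"delta_pos": [0, 32, 235], "yaw": 0.1}, {"delta_pos": [0, 38, 275], "yaw": 0.1}, {"delta_pos": [0, 44, 315], "yaw": 0.1}, {"delta_pos": [0, 50, 350], "yaw": 0.1}, {"delta_pos": [0, 53, 375], "yaw": 0.1}]}}

```text
time: 3.82
eef_pos: [0.5038, -0.1237, 0.2146]
eef_rot: [0.512, 1.57, -0.871]
ft_force: [-0.4, 0.7, -1.0]
gripper_width: 0.0008
```

```bash
python3 d.py .5158 -.162 .11; python3 - <<'E'
from station import bot
import cv2
for n in ["scene","wrist"]:
    p=bot.snapshot(n); cv2.imwrite(f"pics/{n}1.png",p["frame"][:,:,::-1])
E
```

```text
t 3.8167 pos [ 0.5038 -0.1237  0.2146] local x,s -4.6 1.4 F [-0.4  0.7 -1. ] w 0.0007664473373477441 q [-0.47  0.01  1.75 -0.    1.38 -0.66]
rot [-0.002  0.001 -0.   ] delta mm [104.7   4.6  39.8]
```

View pics/scene1.png

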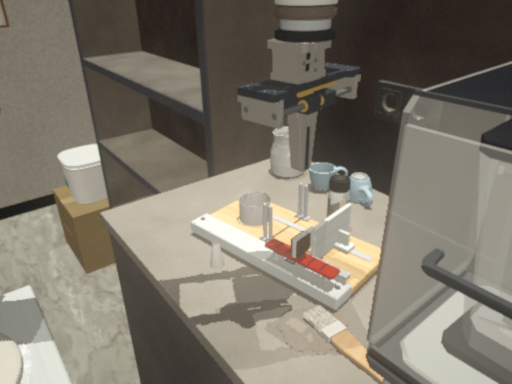

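View pics/wrist1.png

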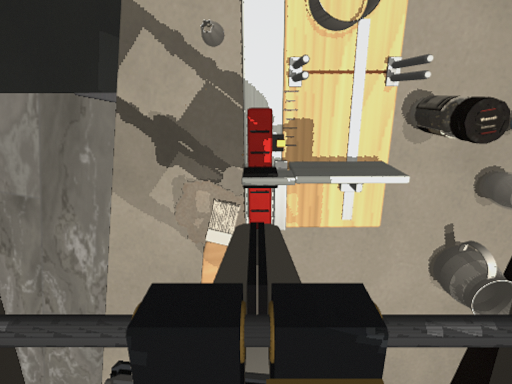

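```bash
python3 - <<'E'
from station import bot
from h import *
from scipy.spatial.transform import Rotation as R
o=bot.get_obs(); Tw=np.eye(4); Tw[:3,:3]=R.from_euler("xyz",o["eef_rot"]).as_matrix(); Tw[:3,3]=o["eef_pos"]
p=bot.snapshot("wrist"); p["view"]=np.linalg.inv(Tw@p["T_tool_cam"])
yaw=.19; lx=np.array([np.cos(yaw),np.sin(yaw),0]); ly=np.array([-np.sin(yaw),np.cos(yaw),0]);B=np.array([.5086,-.1242,.06])
def sh(n,uv,z): X=atz(p,uv,z); print(n,X.round(4),"x,s",((X-B)@lx*1000).round(1),((X-B)@ly*1000).round(1))
for l,z in [("bar_top",.06),("lug",.082)]:
    for d in bot.mark_of(p,l)[:1]: sh(l,d["centre"],z)
cv2.imwrite("pics/w1c.png",cv2.resize(p["frame"][95:235,200:330,::-1],None,fx=4,fy=4,interpolation=2))
hsv=cv2.cvtColor(p["frame"],cv2.COLOR_RGB2HSV)
m=((hsv[...,0]<8)|(hsv[...,0]>172))&(hsv[...,1]>170)&(hsv[...,2]>60)
ys,xs=np.nonzero(m); k=(xs>235)&(xs<290); print(xs[k].min(),xs[k].max(),ys[k].min(),ys[k].max())
sh("far",(260,ys[k].min()),.06); sh("near",(260,ys[k].max()),.06)
E
python3 d.py .5158 -.162 .11
```

```text
bar_top [ 0.5071 -0.1266  0.06  ] x,s -1.9 -2.0
lug [ 0.5059 -0.1237  0.082 ] x,s -2.6 1.0
248 272 112 223
far [ 0.4957 -0.0608  0.06  ] x,s -0.7 64.7
near [ 0.5186 -0.1812  0.06  ] x,s -0.9 -57.9
t 4.0667 pos [ 0.5025 -0.1199  0.2145] local x,s -5.1 5.3 F [ 0.  -0.2 -0.6] w 0.0005172590992016668 q [-0.47  0.01  1.76  0.    1.38 -0.66]
rot [ 0.    -0.001  0.   ] delta mm [104.4   5.1  43.9]
```

View pics/w1c.png

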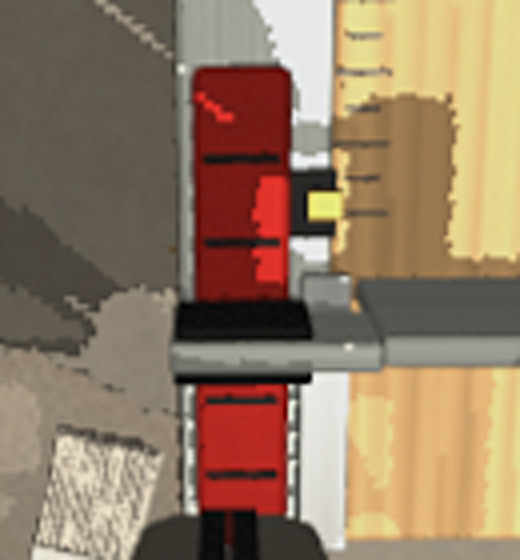

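>>> {"api": "send_rows", "payload": {"deltas": [{"delta_pos": [0, 2, 15], "yaw": 0}, {"delta_pos": [15, 4, 35], "yaw": 0}, {"delta_pos": [45, 4, 44], "yaw": 0}, {"delta_pos": [80, 4, 44], "yaw": 0}, {"delta_pos": [105, 4, 44], "yaw": 0}, {"delta_pos": [115, 4, 44], "yaw": 0}, {"delta_pos": [115, 4, 44], "yaw": 0}]}}

```text
time: 4.65
eef_pos: [0.5133, -0.1616, 0.097]
eef_rot: [-2.276, 1.565, 2.627]
ft_force: [-0.5, -0.4, 0.9]
gripper_width: 0.0001
```

```bash
python3 - <<'E'
from station import bot
import cv2
for n in ["scene","wrist"]:
    p=bot.snapshot(n); f=p["frame"][:,:,::-1]
    f=f[160:310,220:400] if n=="scene" else f[60:260,180:340]
    cv2.imwrite(f"pics/{n}2.png",cv2.resize(f,None,fx=3.5 if n=="scene" else 3,fy=3.5 if n=="scene" else 3,interpolation=2))
E
python3 d.py .5158 -.162 .05
```

```text
t 4.75 pos [ 0.5159 -0.1631  0.1009] local x,s -0.2 -39.6 F [ 0.8 -0.6  0.7] w 0.0006861913707093873 q [-0.53  0.19  1.8  -0.    1.15 -0.72]
rot [ 0.001  0.001 -0.001] delta mm [50.9  0.1 -1.2]
```

View pics/scene2.png

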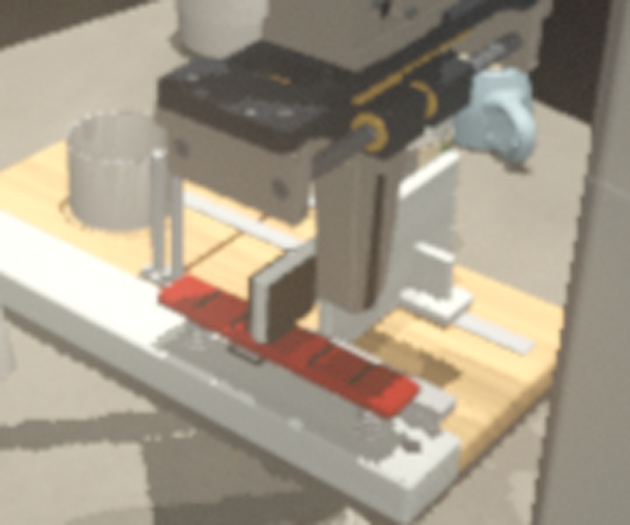

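View pics/wrist2.png

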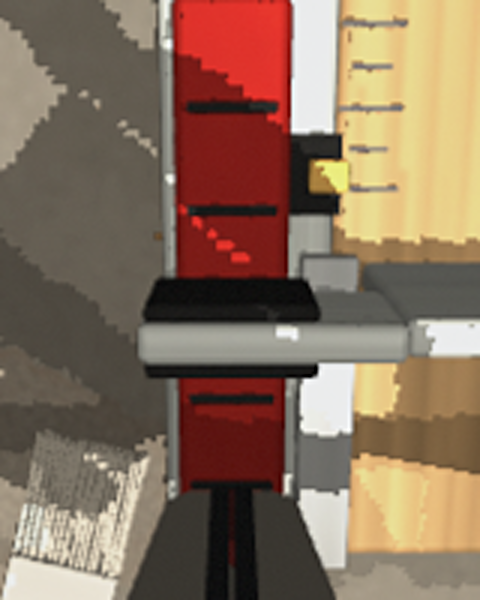

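>>> {"api": "send_rows", "payload": {"deltas": [{"delta_pos": [10, 0, 0], "yaw": 0}, {"delta_pos": [20, 0, 0], "yaw": 0}, {"delta_pos": [28, 0, 0], "yaw": 0}, {"delta_pos": [33, 0, 0], "yaw": 0}, {"delta_pos": [37, 0, 0], "yaw": 0}, {"delta_pos": [40, 0, 0], "yaw": 0}, {"delta_pos": [43, 0, 0], "yaw": 0}, {"delta_pos": [46, 0, 0], "yaw": 0}, {"delta_pos": [48, 0, 0], "yaw": 0}, {"delta_pos": [49, 0, 0], "yaw": 0}]}}

```text
time: 5.58
eef_pos: [0.5148, -0.1629, 0.0507]
eef_rot: [-2.144, 1.57, 2.758]
ft_force: [-3.6, 1.6, 6.2]
gripper_width: 0.0002
```

```bash
python3 d.py .5158 -.162 .05
```

```text
t 5.5833 pos [ 0.5148 -0.1629  0.0507] local x,s -1.2 -39.2 F [-3.6  1.6  6.2] w 0.00021380156296780354 q [-0.53  0.26  1.83 -0.    1.05 -0.72]
rot [ 0.    -0.     0.001] delta mm [ 0.7  1.1 -0.7]
```

>>> {"api": "send_rows", "payload": {"deltas": [{"delta_pos": [0.5, 0, 0], "yaw": 0}, {"delta_pos": [0.5, 0, -4], "yaw": 0}, {"delta_pos": [0.5, 0, -9], "yaw": 0}, {"delta_pos": [0.5, 0, -14], "yaw": 0}, {"delta_pos": [0.5, 0, -19], "yaw": 0}, {"delta_pos": [0.5, 0, -24], "yaw": 0}, {"delta_pos": [0.5, 0, -29], "yaw": 0}, {"delta_pos": [0.5, 0, -34], "yaw": 0}, {"delta_pos": [0.5, 0, -39], "yaw": 0}, {"delta_pos": [0.5, 0, -44], "yaw": 0}]}}

```text
time: 6.42
eef_pos: [0.5096, -0.1226, 0.0523]
eef_rot: [0.645, 1.562, -0.736]
ft_force: [-0.1, -6.6, 5.3]
gripper_width: 0.0002
```

```bash
python3 d.py .5158 -.162 .05;python3 - <<'E'
from station import bot
import cv2
p=bot.snapshot("scene"); f=p["frame"][:,:,::-1][160:310,220:400] 
cv2.imwrite(f"pics/s3.png",cv2.resize(f,None,fx=3.5,fy=3.5,interpolation=2))
E
```

```text
t 6.4167 pos [ 0.5096 -0.1226  0.0523] local x,s 1.3 1.4 F [-0.1 -6.6  5.3] w 0.0001987626608578531 q [-0.47  0.21  1.88 -0.    1.04 -0.65]
rot [ 0.     0.007 -0.005] delta mm [ 2.5 -1.4 39.9]
```

View pics/s3.png

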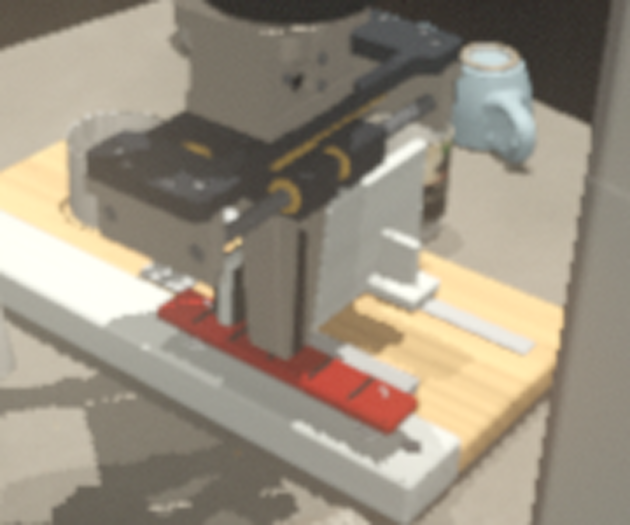

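>>> {"api": "send_rows", "payload": {"deltas": [{"delta_pos": [0.8, 0, -4], "yaw": 0}, {"delta_pos": [1.2, 0, -9], "yaw": 0}, {"delta_pos": [1.2, 0, -14], "yaw": 0}, {"delta_pos": [1.2, 0, -19], "yaw": 0}, {"delta_pos": [1.2, 0, -24], "yaw": 0}, {"delta_pos": [1.2, 0, -28], "yaw": 0}, {"delta_pos": [1.2, 0, -32], "yaw": 0}, {"delta_pos": [1.2, 0, -36], "yaw": 0}, {"delta_pos": [1.2, 0, -39], "yaw": 0}, {"delta_pos": [1.2, 0, -39], "yaw": 0}]}}

```text
time: 7.3
eef_pos: [0.5025, -0.0837, 0.0512]
eef_rot: [0.764, 1.562, -0.617]
ft_force: [0.3, -4.1, 6.3]
gripper_width: 0.0003
```

```bash
python3 d.py .5158 -.162 .05
```

```text
t 7.3 pos [ 0.5025 -0.0837  0.0512] local x,s 1.7 41.0 F [ 0.3 -4.1  6.3] w 0.0002792743270242209 q [-0.4   0.18  1.92 -0.    1.03 -0.59]
rot [ 0.001  0.006 -0.006] delta mm [ 1.7 -1.8 79.4]
```

>>> {"api": "send_rows", "payload": {"deltas": [{"delta_pos": [0.2, 0, -2], "yaw": 0}, {"delta_pos": [0.2, 0, -4], "yaw": 0}, {"delta_pos": [0.2, 0, -6], "yaw": 0}, {"delta_pos": [0.2, -0.5, -8], "yaw": 0}, {"delta_pos": [0.2, -0.5, -10], "yaw": 0}, {"delta_pos": [0.2, -0.5, -10], "yaw": 0}]}}

```text
time: 7.8
eef_pos: [0.5006, -0.0742, 0.0512]
eef_rot: [0.806, 1.561, -0.574]
ft_force: [1.6, -3.7, 5.8]
gripper_width: 0.0006
```

```bash
python3 d.py .5158 -.162 .05;python3 - <<'E'
from station import bot
import cv2
for n in ["scene","top"]:
    p=bot.snapshot(n); f=p["frame"][:,:,::-1]; f=f[160:310,220:400] if n=="scene" else f[120:250,220:400]
    cv2.imwrite(f"pics/{n}4.png",cv2.resize(f,None,fx=3.5,fy=3.5,interpolation=2))
E
```

```text
t 7.8 pos [ 0.5006 -0.0742  0.0512] local x,s 1.6 50.6 F [ 1.6 -3.7  5.8] w 0.0005883547189959816 q [-0.39  0.17  1.93 -0.    1.03 -0.57]
rot [ 0.     0.007 -0.007] delta mm [ 1.7 -1.7 89.1]
```

View pics/scene4.png

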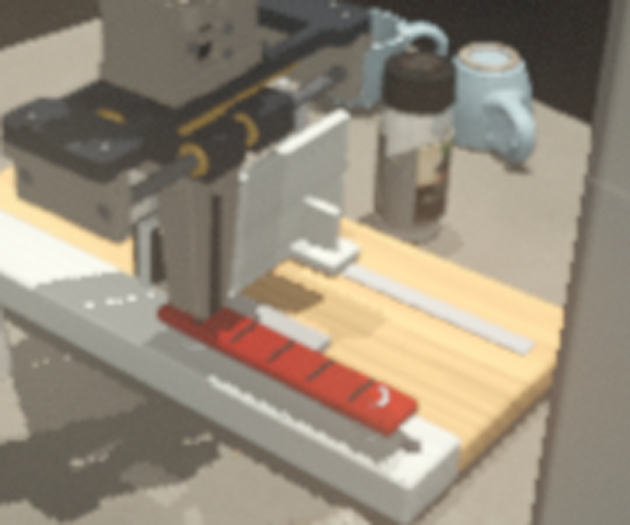

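View pics/top4.png

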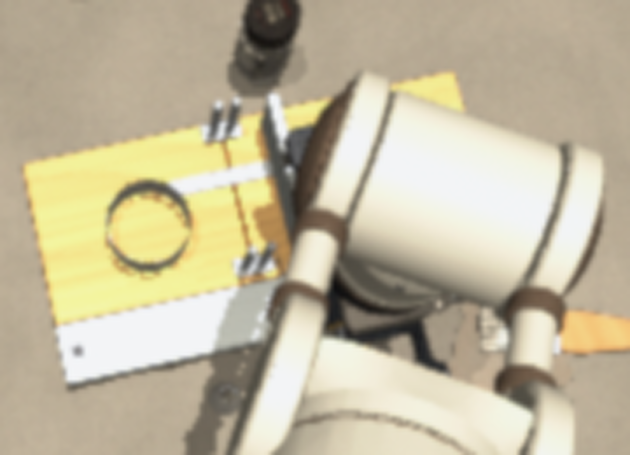

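>>> {"api": "send_rows", "payload": {"deltas": [{"delta_pos": [0.2, -0.5, -1.5], "yaw": 0}, {"delta_pos": [0.2, -0.5, -3], "yaw": 0}, {"delta_pos": [0.2, -0.5, -4.5], "yaw": 0}, {"delta_pos": [0.2, -0.5, -6], "yaw": 0}, {"delta_pos": [0.2, -0.5, -6], "yaw": 0}]}}

```text
time: 8.32
eef_pos: [0.4993, -0.0685, 0.0511]
eef_rot: [0.825, 1.561, -0.555]
ft_force: [2.0, -4.3, 5.8]
gripper_width: 0.0007
```

```bash
python3 d.py .5158 -.162 .05
```

```text
t 8.3167 pos [ 0.4993 -0.0685  0.0511] local x,s 1.3 56.4 F [ 2.  -4.3  5.8] w 0.000665000208517028 q [-0.38  0.17  1.94 -0.    1.03 -0.56]
rot [ 0.     0.007 -0.007] delta mm [ 1.8 -1.4 94.9]
```

>>> {"api": "send_rows", "payload": {"deltas": [{"delta_pos": [0.2, 0, -1], "yaw": 0}, {"delta_pos": [0.2, 0, -2], "yaw": 0}, {"delta_pos": [0.2, 0, -3], "yaw": 0}, {"delta_pos": [0.2, 0, -4], "yaw": 0}, {"delta_pos": [0.2, 0, -4], "yaw": 0}]}}

```text
time: 8.73
eef_pos: [0.4987, -0.0657, 0.0511]
eef_rot: [0.693, 1.559, -0.687]
ft_force: [1.5, -9.8, 5.7]
gripper_width: 0.0006
```

```bash
python3 d.py .5158 -.162 .05
```

```text
t 8.7333 pos [ 0.4987 -0.0657  0.0511] local x,s 1.3 59.3 F [ 1.5 -9.8  5.7] w 0.0005652139490534369 q [-0.37  0.16  1.94 -0.    1.03 -0.56]
rot [ 0.     0.009 -0.007] delta mm [ 1.9 -1.5 97.8]
```

>>> {"api": "send_rows", "payload": {"deltas": [{"delta_pos": [0.2, 0, -1], "yaw": 0}, {"delta_pos": [0.2, 0, -2], "yaw": 0}, {"delta_pos": [0.2, 0, -2], "yaw": 0}]}}

```text
time: 8.98
eef_pos: [0.4987, -0.0657, 0.0511]
eef_rot: [0.547, 1.556, -0.833]
ft_force: [3.4, -16.2, 4.4]
gripper_width: 0.0005
```

```bash
python3 d.py .5158 -.162 .05;python3 - <<'E'
from station import bot
import cv2
p=bot.snapshot("scene"); f=p["frame"][:,:,::-1][160:310,220:400] 
cv2.imwrite(f"pics/s5.png",cv2.resize(f,None,fx=3.5,fy=3.5,interpolation=2))
E
```

```text
t 8.9833 pos [ 0.4987 -0.0657  0.0511] local x,s 1.4 59.3 F [  3.4 -16.2   4.4] w 0.0004598259058477194 q [-0.37  0.16  1.94 -0.01  1.02 -0.55]
rot [ 0.001  0.013 -0.008] delta mm [ 2.3 -1.5 97.8]
```

View pics/s5.png

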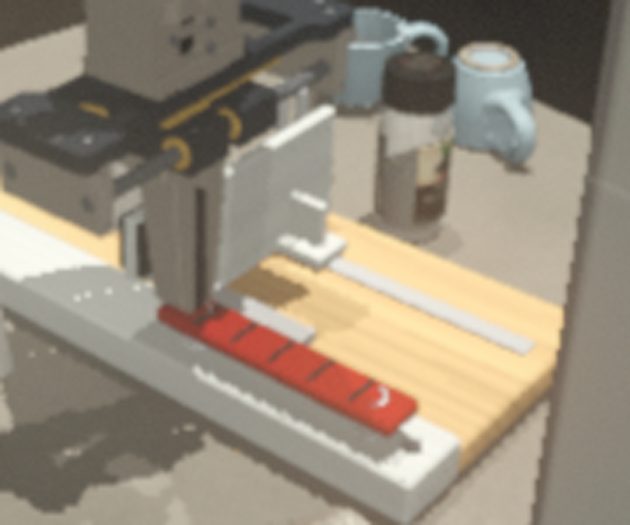

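>>> {"api": "send_rows", "payload": {"deltas": [{"delta_pos": [0.3, 0, 2], "yaw": 0}, {"delta_pos": [0.3, 0, 4], "yaw": 0}, {"delta_pos": [0.3, 0, 6], "yaw": 0}, {"delta_pos": [0.3, 0, 7], "yaw": 0}, {"delta_pos": [0.3, 0, 7], "yaw": 0}]}}

```text
time: 9.45
eef_pos: [0.4987, -0.0662, 0.0502]
eef_rot: [1.637, 1.564, 0.255]
ft_force: [0.9, 7.8, 11.7]
gripper_width: 0.0006
```

```bash
python3 d.py .5158 -.162 .05
```

```text
t 9.45 pos [ 0.4987 -0.0662  0.0502] local x,s 1.3 58.8 F [ 0.9  7.8 11.7] w 0.000629933935652479 q [-0.38  0.17  1.94  0.    1.03 -0.57]
rot [-0.001 -0.    -0.007] delta mm [ 0.2 -1.2 97.3]
```

>>> {"api": "send_rows", "payload": {"deltas": [{"delta_pos": [-1, 0, 0], "yaw": 0}, {"delta_pos": [-1, 0, 1], "yaw": 0}, {"delta_pos": [-1, 0, 2], "yaw": 0}, {"delta_pos": [-1, 0, 3], "yaw": 0}]}}

```text
time: 9.78
eef_pos: [0.498, -0.0688, 0.0503]
eef_rot: [1.872, 1.566, 0.491]
ft_force: [-0.6, 7.4, 9.6]
gripper_width: 0.0007
```

```bash
python3 d.py .5158 -.162 .05
```

```text
t 9.7833 pos [ 0.498  -0.0688  0.0503] local x,s 0.1 56.4 F [-0.6  7.4  9.6] w 0.0007355629214349777 q [-0.38  0.17  1.94  0.    1.03 -0.57]
rot [-0.001 -0.001 -0.004] delta mm [ 0.1 -0.1 94.8]
```

>>> {"api": "send_rows", "payload": {"deltas": [{"delta_pos": [-3, 0, 0], "yaw": 0}, {"delta_pos": [-6, 0, 0], "yaw": 0}, {"delta_pos": [-9, 0, 0], "yaw": 0}, {"delta_pos": [-13, 0, 2], "yaw": 0}, {"delta_pos": [-20, 0, 5], "yaw": 0}, {"delta_pos": [-35, 0, 8], "yaw": 0}, {"delta_pos": [-60, 0, 10], "yaw": 0}, {"delta_pos": [-90, 0, 10], "yaw": 0}, {"delta_pos": [-120, 0, 10], "yaw": 0}, {"delta_pos": [-140, 0, 10], "yaw": 0}]}}

```text
time: 10.62
eef_pos: [0.4987, -0.0808, 0.1918]
eef_rot: [0.715, 1.568, -0.666]
ft_force: [-0.1, -0.4, -0.5]
gripper_width: 0.0006
```

```bash
python3 d.py .5158 -.162 .05;python3 - <<'E'
from station import bot
import cv2
for n in ["scene","wrist"]:
    p=bot.snapshot(n); f=p["frame"][:,:,::-1]; f=f[160:310,200:400] if n=="scene" else f[0:260,150:400]
    cv2.imwrite(f"pics/{n}6.png",cv2.resize(f,None,fx=3.5 if n=="scene" else 2.3,fy=3.5 if n=="scene" else 2.3,interpolation=2))
E
```

```text
t 10.6167 pos [ 0.4987 -0.0808  0.1918] local x,s -1.5 44.5 F [-0.1 -0.4 -0.5] w 0.0005519870928401923 q [-0.4  -0.01  1.82 -0.    1.33 -0.59]
rot [-0.     0.002 -0.002] delta mm [142.    1.2  82.6]
```

View pics/scene6.png

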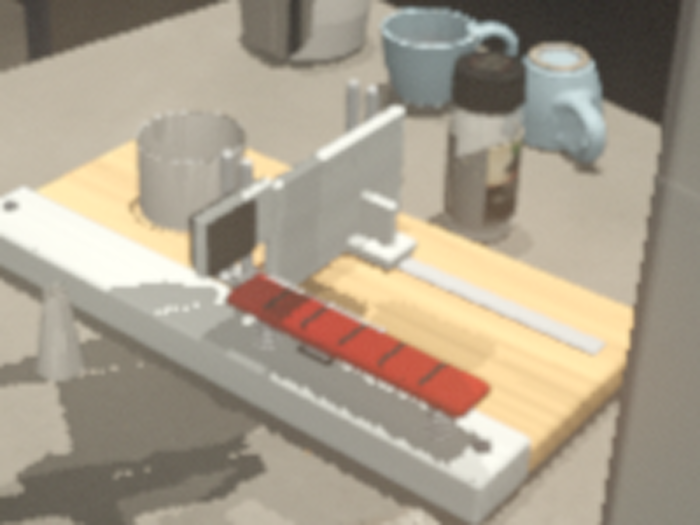

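View pics/wrist6.png

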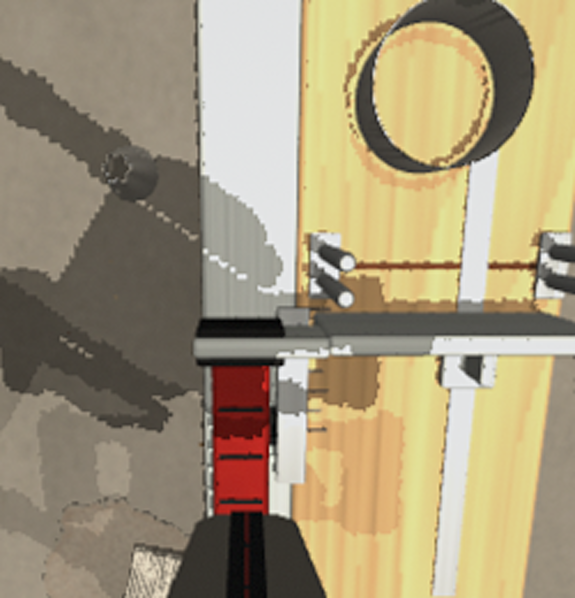

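```bash
python3 - <<'E'
from station import bot
from h import *
p=bot.snapshot("scene"); cv2.imwrite("pics/scene7.png",p["frame"][:,:,::-1])
def bot_edge(f):
    hsv=cv2.cvtColor(f,cv2.COLOR_BGR2HSV); m=((hsv[...,0]<8)|(hsv[...,0]>172))&(hsv[...,1]>150)&(hsv[...,2]>70)
    return [int(np.nonzero(m[:,u])[0].max()) for u in (285,295,305,315,320,325,330,334)],[int(np.nonzero(m[:,u])[0].min()) for u in (315,320,325,330,334)]
print(bot_edge(cv2.imread("pics/scene0.png"))); print(bot_edge(cv2.imread("pics/scene7.png")))
a,b=[cv2.cvtColor(cv2.imread(x),cv2.COLOR_BGR2GRAY)[258:288,305:345].astype(np.float32) for x in("pics/scene0.png","pics/scene7.png")]
print(cv2.phaseCorrelate(a,b))
for l,z in [("lug",.082),("cake_ring",.024),("piping_nozzle",0),("jar",0)]:
    for d in bot.mark_of(p,l)[:1]: print(l,d["p"],atz(p,d["centre"],z).round(4))
E
python3 d.py .5158 -.162 .05
```

```text
t 10.7667 pos [ 0.499  -0.0807  0.1903] local x,s -1.3 44.5 F [-0.2  0.3 -0.2] w 0.00041600662609532496 q [-0.4  -0.01  1.82 -0.    1.32 -0.59]
rot [-0.     0.003 -0.003] delta mm [140.5   0.8  82.6]Traceback (most recent call last):
  File "<stdin>", line 7, in <module>
  File "<stdin>", line 6, in bot_edge
    return umr_maximum(a, axis, None, out, keepdims, initial, where)
ValueError: zero-size array to reduction operation maximum which has no identity
```

```bash
python3 - <<'E'
from station import bot
from h import *
p=bot.snapshot("scene")
def bot_edge(f):
    hsv=cv2.cvtColor(f,cv2.COLOR_BGR2HSV); m=((hsv[...,0]<8)|(hsv[...,0]>172))&(hsv[...,1]>140)&(hsv[...,2]>50)
    r=[np.nonzero(m[240:300,u])[0]+240 for u in (290,300,310,315,320,325,330,334)]
    return [(int(k.min()),int(k.max())) if len(k) else None for k in r]
print(bot_edge(cv2.imread("pics/scene0.png"))); print(bot_edge(p["frame"][:,:,::-1].copy()))
a,b=[cv2.cvtColor(x,cv2.COLOR_BGR2GRAY)[258:288,305:345].astype(np.float32) for x in(cv2.imread("pics/scene0.png"),p["frame"][:,:,::-1].copy())]
print(cv2.phaseCorrelate(a,b))
for l,z in [("lug",.082),("cake_ring",.024),("piping_nozzle",0),("jar",0)]:
    for d in bot.mark_of(p,l)[:1]: print(l,d["p"],atz(p,d["centre"],z).round(4))
B=np.array([.5086,-.1242,.06]); ly=np.array([-.1889,.982,0])
for s in (-67.5,): print("bar end expected px up/5mm/10mm",[proj(p,B+ly*s/1000-np.array([.0128,.0025,h])).round(1) for h in (0,.005,.01)])
E
```

```text
[(246, 257), (258, 262), (256, 267), (259, 270), (261, 272), (266, 275), (266, 277), (268, 276)]
[(246, 258), (252, 262), (256, 267), (259, 270), (261, 273), (266, 275), (266, 277), (267, 275)]
((0.08055913646871105, -0.2867614316045195), 0.7707283798853556)
lug 0.96 [ 0.4894 -0.0485  0.082 ]
cake_ring 0.64 [0.5509 0.0625 0.024 ]
piping_nozzle 0.84 [0.4273 0.0091 0.    ]
jar 0.84 [ 0.6856 -0.0378  0.    ]
bar end expected px up/5mm/10mm [array([330.6, 275.6]), array([330.4, 278.2]), array([330.2, 280.9])]
```

```bash
python3 -c "
from station import bot
print(bot.finish_job())"
```

```text
the job is handed in; nothing more can be done
None
```

The slicing guide is set to its thinnest slice and the job is handed in, at about 11 s on the robot's clock against the 35 s limit.

**What I did:**
- I pressed the red bar about 9 mm down with the closed fingertips.
- I kept it down and pushed the lug from behind, without gripping it. At the end of its travel it stopped moving and the force rose to 16 N.
- I backed the fingertips off by about 3 mm with the bar still down, then lifted clear.

**Last checks:**
- **Bar:** its edges in the scene camera were back at their starting rows to within a pixel. A bar caught under a tooth would show about 2.6 pixels lower. It is fully up, so the stop is at a notch.
- **Lug:** the camera put its travel at about 84 mm. That is 3 mm more than the 81 mm possible, which I take as measuring error. The thick-slice notch at 54 mm is ruled out.
- **Loose items:** the cake ring, nozzle and jar matched their first positions to within about 5 mm, and the pictures show all three still standing.
- **Robot:** the fingertips were about 190 mm above the worktop, touching nothing, with the force reading near zero.

**Backing off:** the fingertips stuck to the bar at first, with about 8 N sideways. I eased the press slightly and they slid free. The bar stayed down throughout.

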